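Square the notebook on the monogram press and hold up the full type tin

ROBOT

A 6-joint arm with a two-finger parallel gripper is mounted at the origin on the work surface. World frame = base frame: x ahead of the robot, y to its left, z up, the work surface at z = 0. Lengths are in m, angles in rad, forces in N, time in s.
With the tool pointing down it reaches from about 0.25 to 0.8 m from the base axis. Payload 8.5 kg.
Tool frame: the origin (TCP) lies midway between the tips of the shut fingers; the grasp point (between the pads) lies 19 mm behind it (tcp_to_grasp is the distance from the TCP to the grasp point, in m); z points along the fingers, x is the direction in which the jaws open and shut, and the axes are right-handed (so a half turn about z gives the same grasp; the last joint's range is limited). The gripper opens to 85 mm and grips with 20 to 120 N. Pads are 22 mm wide; open, the fingers measure 114 mm over their backs; the gripper's body (76 mm by 85 mm) begins 54 mm behind the grasp point. The pads swing forward as they close: fully open they stand 13 mm farther back than shut.
Start: joints at [-1.229, 0.238, -0.013, 1.319, 0, 1.571], TCP at [0.176, -0.495, 0.231] pointing down, gripper open.
Joint ranges: [-2.66, 2.66], [-1.03, 1.9], [-1.14, 1.46], [-1.82, 2.27], [-1.45, 1.34], [-3.14, 3.14]. Speed limits (rad/s): [2.22, 2.22, 2.79, 3.14, 3.14, 3.14].

INTERFACE

Orientations are given as [roll, pitch, yaw] about the fixed x, y, z axes, in that order (R = Rz(yaw) Ry(pitch) Rx(roll)).
In Python, from cell import * gives the robot as it stands.
- The arm moves only by the tool step_arm, never from a script. Its argument "motion" is a list of rows, each a list of 2 entries, a list of its own where there are three numbers: the shift along the tool's x, y, z normalised to -1 to 1, where 1 is 15 cm, then the turn about the tool's z normalised to -1 to 1, where 1 is pi/4 rad. In form: [[[dx, dy, dz], twist], ...]. A call has 1 to 20 rows; each row shifts and turns the commanded pose from where the row before left it, along the tool's axes as they then stand; what a row does not reach is not made up. A row lasts 1/12 s, in which the tool goes at most 41.7 mm and 7.16 degrees, less where a joint would pass 70% of its speed; a pose out of reach is approached as far as the arm can. A call with a number of a shift or a turn outside -1 to 1 is refused whole. A call with a gripper value outside its range is refused whole. "hand" is the opening, from 0 (shut) to 1 (fully open), set as the call begins (left out, the last holds). The fingers move at their own pace and stop on an object; "force" is the grip in N (left out, the last holds). Time passes only in rows, so rows that do not move let the fingers close. It gives the time, the measured TCP pose, the force and the opening at its end, in the units of the state.
- state(): the state, without advancing time (a new reading comes with each control period).
- read_camera(name): name is "scene" or "top" or "wrist"; returns (picture, depth): 384x512x3 uint8, blue, green, red; 384x512 float32, m along the optical axis (not along the pixel's ray), 0 where there is no reading.
- camera_info(name): a dict with "fx", "fy", "cx", "cy" (pixels), "k1" (the pictures are not rectified: a ray, as slopes to the right and down, at radius r is drawn at 1 + k1 r^2 times it, then the intrinsics apply), "R" (3x3) and "t" (3): a world point X has camera coordinates R X + t; the wrist camera has in their place "T_tool_cam" (4x4, takes a point from camera to tool coordinates, whose origin is the TCP and whose axes are the tool frame's). Camera axes: x right, y down, z forward; pixel columns grow to the right and rows downward; lengths in m; the calibration is good to about 2 mm. A picture is of the moment at which its call begins: read the wrist's pose just before it. camera_info takes no time and is no camera call.
- finish_job(): hands the job in, once; it reports no verdict.
The state is a dict: "time": time; "qpos": joint angles; "qd": joint speeds; "tau": joint torques, N m; "eef_pos": TCP position; "tcp_rot": TCP orientation; "wrist_force": force on the tool from outside, world axes, zero at the start; "torque": the same for the moment, N m; "finger_gap": finger opening in m.
Only numpy, scipy, OpenCV 4.12 (cv2) and the standard library are available. Lean on these libraries where they do the work, as an engineer would, in place of code of your own. Each camera call takes 0.05 s, during which the arm holds its last target. There are 200 camera calls.

TASK

Get the monogram press ready for its next job: slide the notebook lying on its bed fully home into the corner, its two edges square against both stops. Then heft the three identical closed tins to find the heaviest, the one with the full set of brass letters, setting each lighter one back down upright where it stood. Finish while holding the heaviest tin still and upright, raised at least 15 cm above the counter, with the notebook still home and the other things on the counter left alone.

Things in the scene. Friction and masses are not known exactly. Their poses are not given: they have to be found in the camera images.
- press: Fixed hand-lever monogram press, its aluminium bed run out for loading; no part moves. Origin on the counter, straight below the stops' inner corner; z up. Bed top 50 mm above the counter, free from the corner to x = -230 mm and y = -200 mm. Head, arm and column stand beyond the side stop: nothing taller than the stops at y below +100 mm; beyond it the head hangs 120 mm and more above the counter.
- stop_corner (a point): Inner corner of the two stops on the press bed, at the bed's top; axes as the press. Far stop: bar with its face looking to -x at x = 0, from y = 0 to -136 mm. Side stop: bar with its face looking to -y at y = 0, from x = 0 to -190 mm. Bars 14 mm wide, 10 mm high above the bed, clamp screws on them to 17 mm.
- notebook_center (a point): Hard-cover notebook lying flat on the bed, sliding freely: 148 mm (own x) x 105 (own y) x 16 thick, about 0.2 kg; the point is its centre, 8 mm over the bed. It starts 2 to 6 cm short of both stops, up to 13 degrees askew. Home: own x parallel to the corner's x, long edge on the side stop, short edge on the far stop, centre 74 mm and 52.5 mm from the far and side stop.
- tin_1_center (a point): One of three identical closed round tins standing on the counter, 56 mm across, 100 mm tall, plain metal, lid (top 24 mm) stays on; the point is its centre, 50 mm above its underside, z along its axis. Tins weigh 0.07 to 0.5 kg; the heaviest is at least 0.15 kg heavier than each other one; they look alike.
- tin_2_center (a point): One of three identical closed round tins standing on the counter, 56 mm across, 100 mm tall, plain metal, lid (top 24 mm) stays on; the point is its centre, 50 mm above its underside, z along its axis. Tins weigh 0.07 to 0.5 kg; the heaviest is at least 0.15 kg heavier than each other one; they look alike.
- tin_3_center (a point): One of three identical closed round tins standing on the counter, 56 mm across, 100 mm tall, plain metal, lid (top 24 mm) stays on; the point is its centre, 50 mm above its underside, z along its axis. Tins weigh 0.07 to 0.5 kg; the heaviest is at least 0.15 kg heavier than each other one; they look alike.
- glue_bottle: Bystander, to be left where it is: white round glue bottle with a cone nozzle, 52 mm across, 98 mm tall; origin at the centre of its underside.
- memo_block: Bystander, to be left where it is: square paper memo block, 50 x 50 x 44 mm; origin at the centre of its underside.
- pen_cup: Bystander, to be left where it is: dark round pen cup with pens, 76 mm across, 150 mm tall over the pens; origin at the centre of its underside.
- stapler: Bystander, to be left where it is: black stapler, 145 mm long, 36 mm wide, 55 mm tall; origin at the centre of its underside.
- tape_dispenser: Bystander, to be left where it is: desk tape dispenser, 150 x 62 mm, 81 mm tall; origin at the centre of its underside.
- eraser: Bystander, to be left where it is: eraser lying flat, 58 x 22 x 12 mm; origin at the centre of its underside.
- calculator: Bystander, to be left where it is: desk calculator, 120 x 78 mm, 17 mm tall; origin at the centre of its underside.
Mind the look-alikes: they are no part of the job. Leave any green or red look-alike of the part that bears tin_2_center alone.

How it is judged:
On the way, in this order (a step that is already met when the one before it is completed fails the run):
1. the notebook lies home and square against both stops (x of notebook_center in the frame of stop_corner above -0.0765 m and y of notebook_center in the frame of stop_corner above -0.055 m and z of notebook_center in the frame of stop_corner below 0.0115 m and angle between the x axis of notebook_center and the x axis of stop_corner, either way round below 0.026 rad), for 0.2 s.
2. the heaviest tin is held up, the two lighter ones (each weighing under 3.2 N on the counter) back in their places (((height (world z) of tin_1_center above 0.195 m and contact force between the fingers and tin_1 above 0.5 N and contact force between each of tin_2, tin_3 and anything else below 3.2 N and distance of each of tin_2_center, tin_3_center from where it was at the start of the episode below 0.05 m) or (height (world z) of tin_2_center above 0.195 m and contact force between the fingers and tin_2 above 0.5 N and contact force between each of tin_1, tin_3 and anything else below 3.2 N and distance of each of tin_1_center, tin_3_center from where it was at the start of the episode below 0.05 m) or (height (world z) of tin_3_center above 0.195 m and contact force between the fingers and tin_3 above 0.5 N and contact force between each of tin_1, tin_2 and anything else below 3.2 N and distance of each of tin_1_center, tin_2_center from where it was at the start of the episode below 0.05 m))), for 0.2 s.
At the end, for the whole second after the job is handed in: Notebook flat on the bed, within 2.5 mm of both stops and 1.5 degrees of square. Heaviest tin held by the fingers alone, still, upright within 17 degrees, underside over 145 mm above the counter. Lighter tins upright, released, at rest on the counter within 50 mm of their starts (all of step 1 and ((height (world z) of tin_1_center above 0.195 m and contact force between the fingers and tin_1 above 0.5 N and contact force between each of tin_2, tin_3 and anything else below 3.2 N and angle between tin_1_center's own z axis and vertical below 0.3 rad and linear speed of tin_1 below 0.04 m/s and contact force between tin_1 and press below 0.1 N and distance of each of tin_2_center, tin_3_center from where it was at the start of the episode below 0.05 m and angle between each of tin_2_center, tin_3_center's own z axis and vertical below 0.1 rad and height (world z) of each of tin_2_center, tin_3_center below 0.055 m and linear speed of each of tin_2, tin_3 below 0.03 m/s and contact force between the fingers and tin_2 below 0.1 N and contact force between the fingers and tin_3 below 0.1 N) or (height (world z) of tin_2_center above 0.195 m and contact force between the fingers and tin_2 above 0.5 N and contact force between each of tin_1, tin_3 and anything else below 3.2 N and angle between tin_2_center's own z axis and vertical below 0.3 rad and linear speed of tin_2 below 0.04 m/s and contact force between tin_2 and press below 0.1 N and distance of each of tin_1_center, tin_3_center from where it was at the start of the episode below 0.05 m and angle between each of tin_1_center, tin_3_center's own z axis and vertical below 0.1 rad and height (world z) of each of tin_1_center, tin_3_center below 0.055 m and linear speed of each of tin_1, tin_3 below 0.03 m/s and contact force between the fingers and tin_1 below 0.1 N and contact force between the fingers and tin_3 below 0.1 N) or (height (world z) of tin_3_center above 0.195 m and contact force between the fingers and tin_3 above 0.5 N and contact force between each of tin_1, tin_2 and anything else below 3.2 N and angle between tin_3_center's own z axis and vertical below 0.3 rad and linear speed of tin_3 below 0.04 m/s and contact force between tin_3 and press below 0.1 N and distance of each of tin_1_center, tin_2_center from where it was at the start of the episode below 0.05 m and angle between each of tin_1_center, tin_2_center's own z axis and vertical below 0.1 rad and height (world z) of each of tin_1_center, tin_2_center below 0.055 m and linear speed of each of tin_1, tin_2 below 0.03 m/s and contact force between the fingers and tin_1 below 0.1 N and contact force between the fingers and tin_2 below 0.1 N))); the arm keeps its last pose, push and grip.
It fails at once if a tin is tipped over (angle between any of tin_1_center, tin_2_center, tin_3_center's own z axis and vertical above 0.7 rad).
It fails at once if a tin is dropped ((linear speed of tin_1 above 0.7 m/s and contact force between the fingers and tin_1 below 0.1 N) or (linear speed of tin_2 above 0.7 m/s and contact force between the fingers and tin_2 below 0.1 N) or (linear speed of tin_3 above 0.7 m/s and contact force between the fingers and tin_3 below 0.1 N)).
It fails at once if a bystander is shifted more than 30 mm (distance of any of glue_bottle, memo_block, pen_cup, stapler, tape_dispenser, eraser, calculator from where it was at the start of the episode above 0.03 m).
It also fails if it takes over 72 s, if anything falls off the work surface, if the arm or the gripper's body presses on something with over 40 N, if the wrist force passes 120 N, or if a joint passes its speed limit or range.

## Working session

There is one attempt and no reset: what is moved stays moved. The work goes in short steps, Python scripts to look and compute and a tool call to move; the robot and the scene stay as the last step left them, time stands still between calls to the robot, and variables do not carry over. Pictures are saved under pics/ and viewed, on a budget of 10 in all, crops included, one or two more only if the job needs it, and the job is handed in when it is done.

Besides the shell and the picture viewer there is one more tool, called after "Request:" in YAML: its name, and indented under it one key for each argument. step_arm: Moves the arm, as the interface text tells. Scaled input: -1 to 1 covers 15 cm each way for a shift and pi/4 rad each way for a turn. Its arguments: {"type":"object","properties":{"motion":{"type":"array"},"hand":{"type":"number"},"force":{"type":"number"}},"required":["motion"]}

```bash
mkdir -p pics; ls; cat > h.py <<'E'
import numpy as np, cv2
from cell import *
def cloud(name):
    s=state(); im,d=read_camera(name); c=camera_info(name)
    K=np.array([[c['fx'],0,c['cx']],[0,c['fy'],c['cy']],[0,0,1]],float)
    v,u=np.mgrid[0:384,0:512]
    p=np.stack([u,v],-1).reshape(-1,1,2).astype(float)
    n=cv2.undistortPoints(p,K,np.array([c['k1'],0,0,0,0],float)).reshape(384,512,2)
    P=np.dstack([n*d[...,None],d])
    if name=='wrist':
        from scipy.spatial.transform import Rotation as Ro
        T=np.array(c['T_tool_cam']);P=P@T[:3,:3].T+T[:3,3]
        R=Ro.from_euler('xyz',s['tcp_rot']).as_matrix();P=P@R.T+np.array(s['eef_pos'])
    else: P=(P-np.array(c['t']).ravel())@np.array(c['R'])
    P[d==0]=np.nan
    return im,d,P
E
python3 - <<'E'
from h import *
print(state())
for n in('top','scene'):
    im,d,P=cloud(n); np.save(n+'.npy',P); cv2.imwrite(f'pics/{n}0.png',im); cv2.imwrite(n+'.png',im)
a=[cv2.imread(f'pics/{n}0.png') for n in('top','scene')]
cv2.imwrite('pics/top1.png',cv2.resize(a[0],(800,600),interpolation=cv2.INTER_CUBIC))
print(camera_info('top'))
E
```

```text
pics
{'time': 0.0, 'qpos': array([-1.22898687e+00,  2.38806293e-01, -1.42614888e-02,  1.31917907e+00,
       -1.06842261e-05,  1.57082880e+00]), 'qd': array([ 7.87212098e-04,  4.19067427e-05, -4.99173941e-04, -1.20754400e-04,
        3.87133972e-03, -5.25713992e-04]), 'tau': array([-1.71551004e-03, -5.38778973e+01,  3.46432793e+01,  1.86306919e-02,
       -1.10458893e-04, -2.20381895e-05]), 'eef_pos': array([ 0.17583567, -0.49424389,  0.23066141]), 'tcp_rot': array([ 3.14158192e+00,  1.45052901e-03, -1.22901935e+00]), 'wrist_force': array([0.63490544, 0.59361904, 0.21875972]), 'torque': array([-0.01152874,  0.0107361 , -0.02525621]), 'finger_gap': 0.08545944825149245}
{'fx': 361.1394260797204, 'fy': 361.1394260797204, 'cx': 253.05475938547025, 'cy': 192.76929976294554, 'k1': -0.005986902810709457, 'R': array([[-0.02007383, -0.99974258, -0.01057382],
       [-0.98104543,  0.02173497, -0.19255505],
       [ 0.19273531,  0.00650808, -0.9812292 ]]), 't': array([-0.03986809,  0.56898117,  0.95368278])}
```

View pics/top1.png

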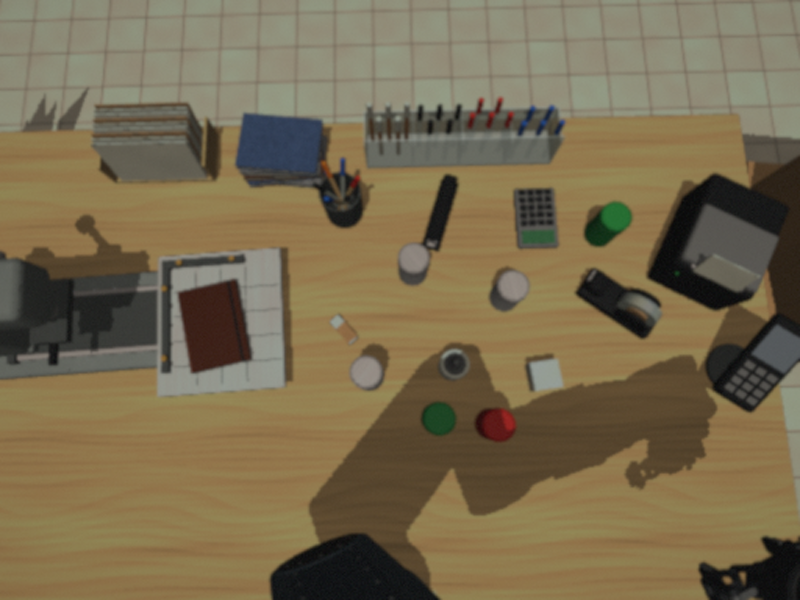

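View pics/scene0.png

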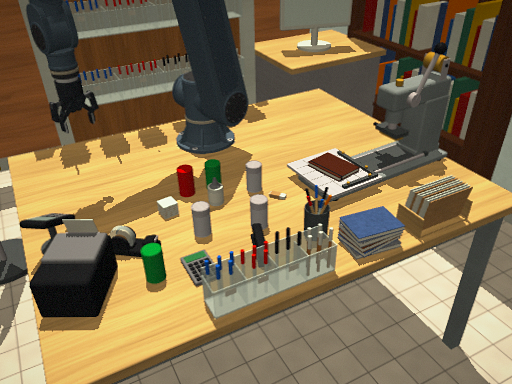

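Grey tins are at top-view pixels (413,258), (510,288) and (367,372). These could be mistaken for them: the glue bottle (455,362), greens (439,418) and (608,222), and the red one (496,424). The notebook is at (214,325) with the stops' corner near (165,262). Next I measure them.

```bash
cat >> h.py <<'E'
def ortho(im,P,x0,x1,y0,y1,res=.001,zmin=-1,zmax=1):
    "height map + colour on world grid; row 0 = x1, col 0 = y1"
    H,W=int((x1-x0)/res),int((y1-y0)/res)
    q=P.reshape(-1,3);c=im.reshape(-1,3)
    m=(q[:,2]>zmin)&(q[:,2]<zmax)&(q[:,0]>x0)&(q[:,0]<x1)&(q[:,1]>y0)&(q[:,1]<y1)
    return q[m],c[m]
E
python3 - <<'E'
from h import *
im=cv2.imread('top.png');P=np.load('top.npy');z=P[...,2]
m=((z>.035)&(z<.2)&(P[...,0]<.85)&(P[...,0]>.2)).astype(np.uint8)
n,l,st,ce=cv2.connectedComponentsWithStats(m)
for i in range(1,n):
    if st[i,4]<40: continue
    q=P[l==i]; t=q[q[:,2]>np.percentile(q[:,2],95)-.01]
    (c,r)=cv2.minEnclosingCircle(t[:,:2].astype(np.float32))
    print(i,st[i,4],(ce[i]*800/512).round(),'ztop',np.percentile(q[:,2],95).round(3),'topmean',t.mean(0).round(3),'circ',np.round(c,3),round(r,3),'bgr',im[(l==i)&(z>np.percentile(q[:,2],90)-.01)].mean(0).round())
# notebook
b,g,r=[im[...,k].astype(int) for k in range(3)]
nb=(r>1.6*g)&(r>40)&(z>.05)&(z<.085)&(P[...,1]>.15)
q=P[nb];rect=cv2.minAreaRect((q[:,:2]*1000).astype(np.float32));print('nb',q.mean(0),rect,nb.sum())
E
python3 - <<'E'
from h import *
P=np.load('top.npy');im=cv2.imread('top.png')
m=(P[...,2]>.0555)&(P[...,2]<.09)&(P[...,1]>.15)
r=im[...,2].astype(int)>1.6*im[...,1]
v=np.zeros_like(im);v[m]=[255,255,255];v[m&r]=[0,0,255]
print([ (P[y,x].round(3)) for y,x in((164,120),(200,105),(230,105),(170,150),(240,150),(210,170))])
E
```

```text
3 192 [395. 149.] ztop 0.111 topmean [ 0.849 -0.047  0.107] circ [ 0.849 -0.052] 0.051 bgr [ 95. 104. 103.]
5 83 [443. 148.] ztop 0.107 topmean [ 0.85  -0.133  0.104] circ [ 0.85  -0.132] 0.024 bgr [ 98. 106. 104.]
12 60 [480. 148.] ztop 0.101 topmean [ 0.849 -0.204  0.097] circ [ 0.849 -0.202] 0.017 bgr [ 95. 103. 100.]
13 82 [501. 145.] ztop 0.114 topmean [ 0.849 -0.24   0.111] circ [ 0.849 -0.241] 0.019 bgr [103. 111. 107.]
27 1040 [149. 159.] ztop 0.111 topmean [0.849 0.398 0.109] circ [0.849 0.399] 0.086 bgr [82. 94. 98.]
36 1552 [306. 177.] ztop 0.144 topmean [0.764 0.045 0.147] circ [0.761 0.044] 0.041 bgr [47. 51. 69.]
52 416 [441. 207.] ztop 0.053 topmean [ 0.737 -0.138  0.049] circ [ 0.747 -0.141] 0.065 bgr [24. 25. 26.]
53 4855 [721. 241.] ztop 0.154 topmean [ 0.587 -0.589  0.162] circ [ 0.588 -0.59 ] 0.04 bgr [80. 86. 88.]
54 496 [609. 220.] ztop 0.101 topmean [ 0.704 -0.44   0.099] circ [ 0.705 -0.441] 0.029 bgr [ 48. 102.  42.]
55 409 [413. 261.] ztop 0.101 topmean [ 0.637 -0.085  0.098] circ [ 0.637 -0.086] 0.028 bgr [115. 123. 131.]
56 10936 [175. 322.] ztop 0.155 top
[... 660 characters left out ...]
.099] circ [ 0.442 -0.   ] 0.028 bgr [121. 130. 137.]
65 329 [545. 374.] ztop 0.047 topmean [ 0.434 -0.313  0.044] circ [ 0.435 -0.313] 0.033 bgr [144. 153. 146.]
66 380 [439. 418.] ztop 0.101 topmean [ 0.363 -0.121  0.099] circ [ 0.363 -0.121] 0.028 bgr [35. 66. 32.]
67 433 [497. 424.] ztop 0.102 topmean [ 0.351 -0.217  0.099] circ [ 0.351 -0.218] 0.028 bgr [25. 29. 99.]
nb [0.52907425 0.27194216 0.06548555] ((530.6044311523438, 269.421142578125), (141.77328491210938, 100.82897186279297), 12.403454780578613) 1707
[array([0.662, 0.328, 0.05 ]), array([0.556, 0.36 , 0.061]), array([0.472, 0.353, 0.066]), array([0.642, 0.242, 0.048]), array([0.443, 0.234, 0.049]), array([0.525, 0.181, 0.049])]
```

Request:
step_arm:
  motion:
    - [[0, 0, -0.05], -0.157]
    - [[0, 0, -0.05], -0.157]
    - [[0, 0, -0.05], -0.157]
    - [[0, 0, -0.05], -0.157]
    - [[0, 0, -0.05], -0.157]
    - [[0, 0, -0.05], -0.157]
    - [[0, 0, -0.05], -0.157]
    - [[0, 0, -0.05], -0.157]
    - [[0, 0, -0.05], -0.157]
    - [[0, 0, -0.05], -0.157]

```text
time: 0.93
eef_pos: [0.1759, -0.4944, 0.3063]
tcp_rot: [-3.141, 0.0, 0.01]
wrist_force: [-0.9, -0.7, 0.6]
finger_gap: 0.0853
```

```bash
python3 -c "
from h import *
print(camera_info('wrist'));s=state();print(s['eef_pos'],s['tcp_rot'],s['qpos'])"
```

```text
{'fx': 319.458598659265, 'fy': 319.458598659265, 'cx': 251.18553553648812, 'cy': 187.80920317493567, 'k1': -0.052316246221012025, 'T_tool_cam': array([[ 9.99999534e-01, -5.59043744e-04, -7.87148113e-04,
         7.40641055e-04],
       [ 7.74595647e-04,  9.51232457e-01,  3.08474006e-01,
        -7.84782095e-02],
       [ 5.76310370e-04, -3.08474472e-01,  9.51232447e-01,
        -1.42611984e-01],
       [ 0.00000000e+00,  0.00000000e+00,  0.00000000e+00,
         1.00000000e+00]])}
[ 0.17589307 -0.49443253  0.30628796] [-3.14074342e+00  2.91912456e-04  1.01677994e-02] [-1.22901085e+00  2.25887612e-01  1.60174421e-01  1.50598114e+00
  4.79300081e-07  3.31617799e-01]
```

Request:
step_arm:
  motion:
    - [[0.108, -0.245, 0], 0]
    - [[0.108, -0.245, 0], 0]
    - [[0.108, -0.245, 0], 0]
    - [[0.108, -0.245, 0], 0]
    - [[0.108, -0.245, 0], 0]
    - [[0.108, -0.245, 0], 0]
    - [[0.108, -0.245, 0], 0]
    - [[0.108, -0.245, 0], 0]
    - [[0.108, -0.245, 0], 0]
    - [[0.108, -0.245, 0], 0]
    - [[0.108, -0.245, 0], 0]
    - [[0.108, -0.245, 0], 0]
    - [[0.108, -0.245, 0], 0]
    - [[0.108, -0.245, 0], 0]
    - [[0.108, -0.245, 0], 0]
    - [[0.108, -0.245, 0], 0]
    - [[0.108, -0.245, 0], 0]
    - [[0.108, -0.245, 0], 0]
    - [[0.108, -0.245, 0], 0]
    - [[0.108, -0.245, 0], 0]

```text
time: 2.6
eef_pos: [0.4971, 0.2438, 0.3059]
tcp_rot: [3.141, 0.0, 0.005]
wrist_force: [1.1, -0.4, 1.0]
finger_gap: 0.0852
```

```bash
python3 - <<'E'
from h import *
s=state();print(s['time'],s['eef_pos'],s['tcp_rot'],s['qpos'])
im,d,P=cloud('wrist');np.save('w1.npy',P);cv2.imwrite('w1.png',im)
cv2.imwrite('pics/w1.png',cv2.resize(im,(800,600)))
E
```

```text
2.6 [0.49713743 0.24382288 0.30593687] [3.14139520e+00 4.82978811e-04 4.53420905e-03] [4.55963130e-01 2.77844368e-01 2.29915044e-01 1.52338774e+00
 3.30253718e-05 2.02222519e+00]
```

View pics/w1.png

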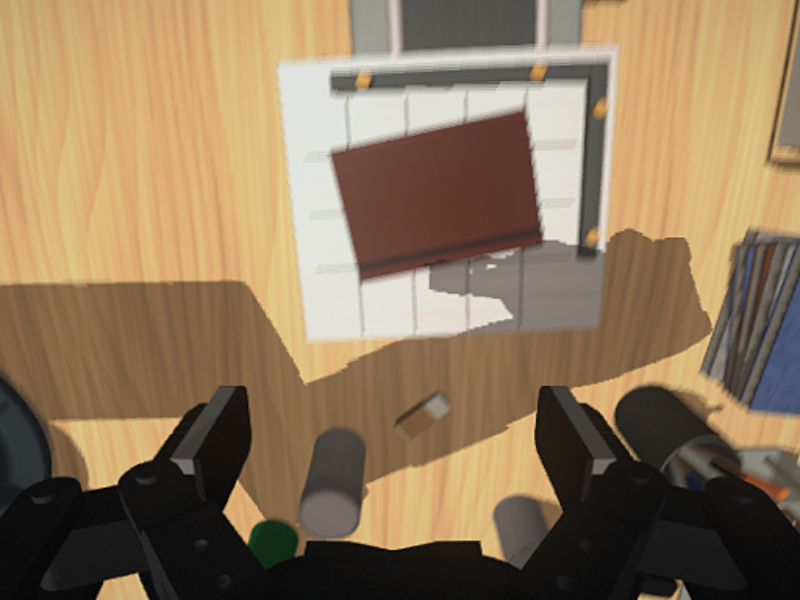

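The wrist view shows the stop bars meeting at about (585,85), the notebook with corners (332,152), (523,112), (541,242) and (361,280), and an L-shaped free gap of a few cm. I fit the edges next.

```bash
python3 - <<'E'
from h import *
P=np.load('w1.npy');im=cv2.imread('w1.png').astype(int);z=P[...,2]
print('bed z',np.nanmedian(z[190:205,200:220]), 'nb z',z[110:140,250:310].mean())
g=im.max(-1)
v,u=np.mgrid[0:384,0:512]
def sub(a,thr):  # first crossing bright<thr along profile
    i=np.where(a<thr)[0]; return i[0] if len(i) else None
# side bar inner edge: walk up from row y=66 ; columns 225..365 ; at bed height use P of bright pixel just outside
pts=[]
for c in range(226,366,4):
    col=g[40:64,c][::-1]; i=sub(col,110)
    if i: pts.append(P[63-i+1,c])
pts=np.array(pts)
q=[]
for r in range(70,160,4):
    row=g[r,352:385]; i=sub(row,110)
    if i: q.append(P[r,352+i-1])
q=np.array(q)
def fit(a):
    vx,vy,x,y=cv2.fitLine(a[:,:2].astype(np.float32),cv2.DIST_HUBER,0,.001,.001).ravel(); return np.array([vx,vy]),np.array([x,y])
d1,p1=fit(pts);d2,p2=fit(q)
a1=np.degrees(np.arctan2(d1[1],d1[0]));a2=np.degrees(np.arctan2(d2[1],d2[0]))
t=np.linalg.solve(np.c_[d1,-d2],p2-p1);cor=p1+t[0]*d1
print('side ang',a1%180,'far ang',a2%180,'corner',cor,'res',pts[:,2].mean(),q[:,2].mean(),len(pts),len(q))
m=((im[...,2]>1.6*im[...,1])&(im[...,2]>50)&(z>.055)&(z<.08)&(v<185)).astype(np.uint8)
# close the dark strap stripe
m=cv2.morphologyEx(m,cv2.MORPH_CLOSE,np.ones((15,15)))&((z>.057)&(z<.08)).astype(np.uint8)
n,l,st,_=cv2.connectedComponentsWithStats(m);i=1+st[1:,4].argmax()
(c,wh,a)=cv2.minAreaRect((P[l==i][:,:2]*1000).astype(np.float32));print('nb',c,wh,a)
b=cv2.boxPoints((c,wh,a))/1000
th=np.radians((a1+90)%180-90);R=np.array([[np.cos(th),np.sin(th)],[-np.sin(th),np.cos(th)]])
print('corners press frame mm',((b-cor)@R.T*1000).round(1)); print('center',((np.array(c)/1000-cor)@R.T*1000).round(1))
E
```

```text
bed z 0.0499179687429038 nb z nan
side ang 3.190667 far ang 93.44872 corner [0.6393436  0.36157975] res 0.06008370404774311 0.055767793730818534 31 23
nb (533.04833984375, 274.3006591796875) (143.3335723876953, 98.92527770996094) 12.286224365234375
corners press frame mm [[-189.6  -43.7]
 [-173.9 -141.4]
 [ -32.4 -118.7]
 [ -48.   -21.1]]
center [-111.   -81.2]
```

Request:
step_arm:
  motion:
    - [[0, 0, 0], -0.066]
    - [[0.029, 0.0415, 0.162], 0]
    - [[0.029, 0.0415, 0.162], 0]
    - [[0.029, 0.0415, 0.162], 0]
    - [[0.029, 0.0415, 0.162], 0]
    - [[0.029, 0.0415, 0.162], 0]
    - [[0.029, 0.0415, 0.162], 0]
    - [[0.029, 0.0415, 0.162], 0]
    - [[0.029, 0.0415, 0.162], 0]
    - [[0.029, 0.0415, 0.162], 0]
    - [[0.029, 0.0415, 0.162], 0]
    - [[0, 0, 0.04], 0]
    - [[0, 0, 0.04], 0]
    - [[0, 0, 0.03], 0]
    - [[0, 0, 0], 0]

```text
time: 3.9
eef_pos: [0.5438, 0.1824, 0.047]
tcp_rot: [-3.141, -0.0, 0.056]
wrist_force: [0.0, 0.3, -0.5]
finger_gap: 0.0859
```

```bash
cat >> h.py <<'E'
COR=np.array([0.6393,0.3616]);TH=np.radians(3.2)
RP=np.array([[np.cos(TH),np.sin(TH)],[-np.sin(TH),np.cos(TH)]])
def tp():
    s=state();print('t',s['time'],'press xy',(RP@(s['eef_pos'][:2]-COR)).round(4),'z',s['eef_pos'][2].round(4),'yaw',s['tcp_rot'][2].round(4),'F',s['wrist_force'].round(1),'gap',round(s['finger_gap'],4))
E
python3 - <<'E'
from h import *
tp()
im,d,P=cloud('wrist');cv2.imwrite('pics/w2.png',im)
E
```

```text
t 3.9 press xy [-0.1054 -0.1736] z 0.047 yaw 0.0563 F [ 0.   0.3 -0.5] gap 0.0859
```

View pics/w2.png

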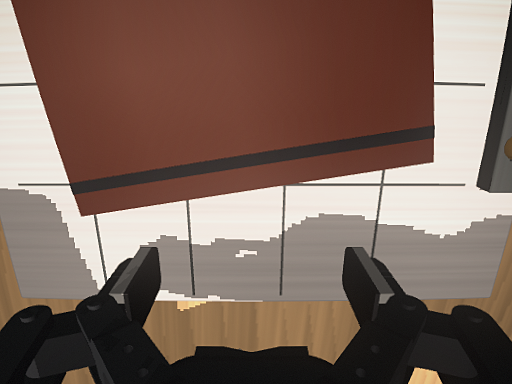

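The fingers stand before the long edge, whose corners are at (82,215) and (434,162), with clear bed under the tips at (140,260) and (360,260).

Request:
step_arm:
  motion:
    - [[0, 0, 0.02], 0]
    - [[0, -0.03, 0], 0]
    - [[0, -0.03, 0], 0]
    - [[0, -0.03, 0], 0]
    - [[0, -0.03, 0], 0]
    - [[0, -0.03, 0], 0]
    - [[0, -0.03, 0], 0]
    - [[0, -0.03, 0], 0]
    - [[0, -0.03, 0], 0]
    - [[0, -0.03, 0], 0]
    - [[0, -0.03, 0], 0]
    - [[0, -0.03, 0], 0]
    - [[0, -0.02, 0], 0]
    - [[0, 0, 0], 0]

```text
time: 5.12
eef_pos: [0.541, 0.2352, 0.0438]
tcp_rot: [-3.141, -0.0, 0.056]
wrist_force: [0.4, 0.2, 0.0]
finger_gap: 0.0856
```

```bash
python3 - <<'E'
from h import *
tp()
im,d,P=cloud('wrist');cv2.imwrite('pics/w3.png',im)
E
```

```text
t 5.1167 press xy [-0.1052 -0.1207] z 0.0438 yaw 0.0564 F [0.4 0.2 0. ] gap 0.0856
```

View pics/w3.png

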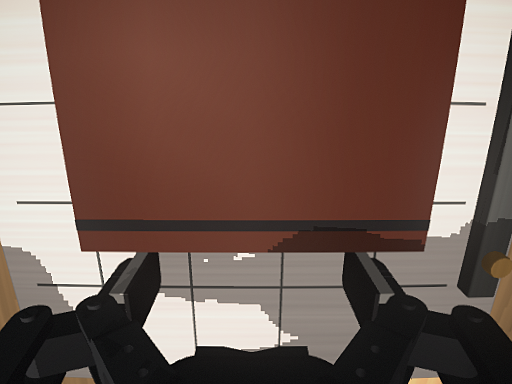

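The notebook is now square with the fingers, near edge at row 250. I keep pushing gently until it meets the side stop.

Request:
step_arm:
  motion:
    - [[0, -0.01, 0], 0]
    - [[0, -0.01, 0], 0]
    - [[0, -0.01, 0], 0]
    - [[0, 0, 0], 0]

```text
time: 5.5
eef_pos: [0.5408, 0.237, 0.0438]
tcp_rot: [3.138, -0.0, 0.055]
wrist_force: [1.4, -10.1, 2.7]
finger_gap: 0.0855
```

Request:
step_arm:
  motion:
    - [[0, -0.01, 0], 0]
    - [[0, -0.01, 0], 0]
    - [[0, 0, 0], 0]

```text
time: 5.75
eef_pos: [0.5407, 0.2371, 0.0438]
tcp_rot: [3.132, -0.0, 0.053]
wrist_force: [2.9, -23.6, 6.3]
finger_gap: 0.0853
```

Request:
step_arm:
  motion:
    - [[0, 0.1, 0], 0]
    - [[0, 0.17, 0], 0]
    - [[0, 0, -0.2], 0]
    - [[0, 0, -0.2], 0]
    - [[0, 0, 0], -0.154]
    - [[0, 0, 0], -0.154]
    - [[0, 0, 0], -0.154]
    - [[0, 0, 0], -0.154]
    - [[0, 0, 0], -0.154]
    - [[0, 0, 0], -0.154]
    - [[0, 0, 0], -0.154]
    - [[0, 0, 0], -0.154]
    - [[0, 0, 0], -0.154]
    - [[0, 0, 0], -0.154]
    - [[0, 0, 0], -0.154]
    - [[0, 0, 0], -0.154]
    - [[0, 0, 0], -0.152]
    - [[0, 0, 0], 0]

```text
time: 7.25
eef_pos: [0.5428, 0.2014, 0.1039]
tcp_rot: [3.142, -0.001, 1.632]
wrist_force: [-0.6, -0.5, 0.2]
finger_gap: 0.0857
```

Request:
step_arm:
  motion:
    - [[0.129, -0.144, 0], 0]
    - [[0.129, -0.144, 0], 0]
    - [[0.129, -0.144, 0], 0]
    - [[0.129, -0.144, 0], 0]
    - [[0.129, -0.144, 0], 0]
    - [[0, 0, 0], 0]
    - [[0, 0, 0], 0]
  hand: 0.5

```text
time: 7.83
eef_pos: [0.4287, 0.2928, 0.1041]
tcp_rot: [3.141, -0.001, 1.626]
wrist_force: [0.4, 0.0, -0.9]
finger_gap: 0.0428
```

```bash
python3 - <<'E'
from h import *
tp()
im,d,P=cloud('wrist');cv2.imwrite('pics/w4.png',im)
E
```

```text
t 7.8333 press xy [-0.2141 -0.0569] z 0.1041 yaw 1.6256 F [ 0.4  0.  -0.9] gap 0.0428
```

View pics/w4.png

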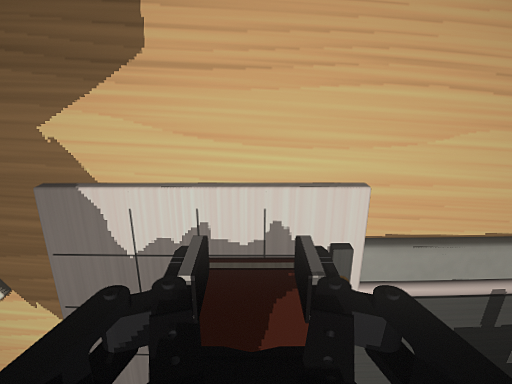

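The view shows the notebook edge at row ~263, just past the side-stop end at (340,245). The fingers are still clear on the near side, so I descend and push toward the far stop.

Request:
step_arm:
  motion:
    - [[0, 0, 0.12], 0]
    - [[0, 0, 0.12], 0]
    - [[0, 0, 0.1], 0]
    - [[0, 0, 0], 0]

```text
time: 8.22
eef_pos: [0.429, 0.2904, 0.0504]
tcp_rot: [-3.138, 0.002, 1.623]
wrist_force: [-0.5, -0.1, 0.1]
finger_gap: 0.0427
```

Request:
step_arm:
  motion:
    - [[0, 0.03, 0], 0]
    - [[0, 0.03, 0], 0]
    - [[0, 0.03, 0], 0]
    - [[0, 0.03, 0], 0]
    - [[0, 0.03, 0], 0]
    - [[0, 0.03, 0], 0]
    - [[0, 0.03, 0], 0]
    - [[0, 0.03, 0], 0]
    - [[0, 0.03, 0], 0]
    - [[0, 0.03, 0], 0]
    - [[0, 0.03, 0], 0]
    - [[0, 0, 0], 0]

```text
time: 9.22
eef_pos: [0.4801, 0.295, 0.0528]
tcp_rot: [3.141, -0.0, 1.626]
wrist_force: [0.0, -0.3, -0.4]
finger_gap: 0.0427
```

Request:
step_arm:
  motion:
    - [[0, 0.01, 0], 0]
    - [[0, 0.01, 0], 0]
    - [[0, 0.01, 0], 0]
    - [[0, 0, 0], 0]

```text
time: 9.55
eef_pos: [0.4835, 0.2951, 0.0528]
tcp_rot: [-3.141, -0.0, 1.627]
wrist_force: [-0.2, 0.5, -0.5]
finger_gap: 0.0427
```

Request:
step_arm:
  motion:
    - [[0, 0.01, 0], 0]
    - [[0, 0.01, 0], 0]
    - [[0, 0, 0], 0]

```text
time: 9.8
eef_pos: [0.4836, 0.295, 0.0527]
tcp_rot: [-3.136, -0.0, 1.628]
wrist_force: [-12.5, 0.0, 7.8]
finger_gap: 0.0426
```

Request:
step_arm:
  motion:
    - [[0, 0.01, 0], 0]
    - [[0, 0.01, 0], 0]
    - [[0, 0, 0], 0]

```text
time: 10.05
eef_pos: [0.4837, 0.2948, 0.0524]
tcp_rot: [-3.131, -0.0, 1.628]
wrist_force: [-23.8, 0.8, 14.0]
finger_gap: 0.0428
```

Request:
step_arm:
  motion:
    - [[0, -0.1, 0], 0]
    - [[0, -0.17, 0], 0]
    - [[0, 0, -0.15], 0.148]
    - [[0, 0, -0.15], 0.148]
    - [[0, 0, -0.15], 0.148]
    - [[0, 0, -0.15], 0.148]
    - [[0, 0, -0.15], 0.148]
    - [[0, 0, -0.15], 0.148]
    - [[0, 0, -0.15], 0.148]
    - [[0, 0, -0.15], 0.148]
    - [[0, 0, -0.15], 0.148]
    - [[0, 0, -0.15], 0.148]
    - [[0, 0, -0.15], 0.148]
    - [[0, 0, -0.05], 0.148]
    - [[0, 0, 0], 0.148]
    - [[0, 0, 0], 0.148]
    - [[0.18, 0.16, 0], 0]
    - [[0.18, 0.16, 0], 0]
    - [[0, 0, 0], 0]
    - [[0, 0, 0], 0]
  hand: 1

```text
time: 11.72
eef_pos: [0.5041, 0.244, 0.3075]
tcp_rot: [3.142, 0.0, -0.003]
wrist_force: [-0.5, 1.5, 0.5]
finger_gap: 0.0854
```

```bash
python3 - <<'E'
from h import *
tp();print(state()['eef_pos'])
im,d,P=cloud('wrist');np.save('w5.npy',P);cv2.imwrite('w5.png',im)
cv2.imwrite('pics/w5.png',cv2.resize(im[:230,150:430],None,fx=2.6,fy=2.6,interpolation=cv2.INTER_CUBIC))
z=P[...,2];v,u=np.mgrid[0:384,0:512]
m=((im[...,2]>1.6*im[...,1])&(im[...,2]>45)&(z>.055)&(z<.08)&(v<185)).astype(np.uint8)
m=cv2.morphologyEx(m,cv2.MORPH_CLOSE,np.ones((15,15)))&((z>.057)&(z<.08)).astype(np.uint8)
n,l,st,_=cv2.connectedComponentsWithStats(m);i=1+st[1:,4].argmax()
(c,wh,a)=cv2.minAreaRect((P[l==i][:,:2]*1000).astype(np.float32));print('nb',c,wh,a)
b=cv2.boxPoints((c,wh,a))/1000
print(((b-COR)@RP.T*1000).round(1))
E
```

```text
t 11.7167 press xy [-0.1416 -0.1099] z 0.3075 yaw -0.0032 F [-0.5  1.5  0.5] gap 0.0854
[0.50409389 0.24400414 0.30754014]
nb (569.0668334960938, 301.84344482421875) (147.91854858398438, 104.50421142578125) 3.011934280395508
[[-147.2   -3.2]
 [-147.6 -107.8]
 [   0.3 -108.2]
 [   0.7   -3.7]]
```

View pics/w5.png

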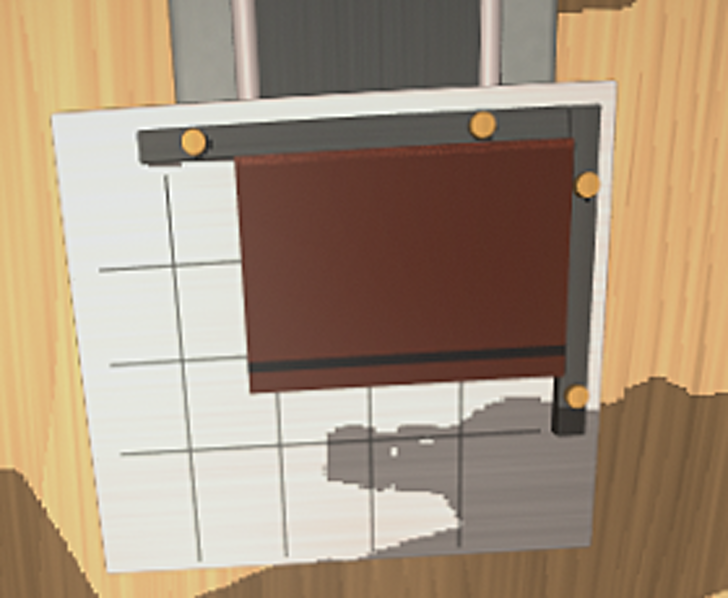

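The notebook looks home, with no bed showing between it and the bars (far edge 575,145–385, long edge row ~150). I give it one more light square push to the side to be sure.

Request:
step_arm:
  motion:
    - [[0, 0, 0], -0.077]
    - [[0.042, 0.02, 0.196], 0]
    - [[0.042, 0.02, 0.196], 0]
    - [[0.042, 0.02, 0.196], 0]
    - [[0.042, 0.02, 0.196], 0]
    - [[0.042, 0.02, 0.196], 0]
    - [[0.042, 0.02, 0.196], 0]
    - [[0.042, 0.02, 0.196], 0]
    - [[0.042, 0.02, 0.196], 0]
    - [[0.042, 0.02, 0.19], 0]
    - [[0, 0, 0], 0]
    - [[0, -0.02, 0], 0]
    - [[0, -0.02, 0], 0]
    - [[0, -0.02, 0], 0]
    - [[0, -0.02, 0], 0]
    - [[0, -0.02, 0], 0]
    - [[0, 0, 0], 0]

```text
time: 13.18
eef_pos: [0.5606, 0.2375, 0.0452]
tcp_rot: [-3.141, -0.002, 0.061]
wrist_force: [0.1, -0.1, 0.4]
finger_gap: 0.0851
```

```bash
python3 -c "
from h import *
tp()"
```

```text
t 13.1833 press xy [-0.0855 -0.1196] z 0.0452 yaw 0.0605 F [ 0.1 -0.1  0.4] gap 0.0851
```

Request:
step_arm:
  motion:
    - [[0, -0.01, 0], -0.003]
    - [[0, -0.01, 0], 0]
    - [[0, 0, 0], 0]

```text
time: 13.43
eef_pos: [0.5605, 0.2379, 0.0447]
tcp_rot: [3.139, -0.001, 0.061]
wrist_force: [0.6, -8.1, 5.3]
finger_gap: 0.0856
```

Request:
step_arm:
  motion:
    - [[0, 0.13, 0], 0]
    - [[0, 0, -0.25], 0]
    - [[0, 0, -0.25], 0]
    - [[0, 0, -0.25], 0]
    - [[0, 0, -0.28], 0]
    - [[-0.111, 0.175, 0], 0]
    - [[-0.111, 0.175, 0], 0]
    - [[-0.111, 0.175, 0], 0]
    - [[-0.111, 0.175, 0], 0]
    - [[-0.111, 0.175, 0], 0]
    - [[-0.111, 0.175, 0], 0]
    - [[-0.111, 0.175, 0], 0]
    - [[-0.111, 0.175, 0], 0]
    - [[0, 0, 0], 0]
    - [[0, 0, 0], 0]
  force: 50

```text
time: 14.68
eef_pos: [0.4409, 0.0011, 0.1988]
tcp_rot: [-3.141, -0.001, 0.059]
wrist_force: [-0.6, 0.4, -0.1]
finger_gap: 0.0852
```

```bash
cat >> h.py <<'E'
def heft(n=8):
    a=[]
    for i in range(n):
        read_camera('wrist');a.append(state()['wrist_force'])
    s=state();print('t',round(s['time'],2),'F',np.mean(a,0).round(2),'sd',np.std(a,0).round(2),s['eef_pos'].round(4),'yaw',s['tcp_rot'][2].round(3),s['finger_gap'].round(4))
E
python3 - <<'E'
from h import *
heft()
im,d,P=cloud('wrist');cv2.imwrite('pics/w6.png',im)
T=np.load('top.npy');z=T[...,2]
m=(z>.03)&(z<.06)&(abs(T[...,0]-.72)<.09)&(abs(T[...,1]+.13)<.05)
q=T[m];i=q[:,0].argsort();print('stapler near end',q[i[:5]].round(3))
m=(z<.02)&(z>.007)&(abs(T[...,0]-.5)<.05)&(abs(T[...,1]-.03)<.05);print('eraser',T[m].mean(0))
E
```

```text
Traceback (most recent call last):
  File "h.py", line 31, in heft
    s=state();print('t',round(s['time'],2),'F',np.mean(a,0).round(2),'sd',np.std(a,0).round(2),s['eef_pos'].round(4),'yaw',s['tcp_rot'][2].round(3),s['finger_gap'].round(4))
                                                                                                                                                    ^^^^^^^^^^^^^^^^^^^^^
AttributeError: 'float' object has no attribute 'round'
```

```bash
sed -i "s/s\['finger_gap'\].round(4))$/round(s['finger_gap'],4))/" h.py
python3 - <<'E'
from h import *
heft(5)
im,d,P=cloud('wrist');cv2.imwrite('pics/w6.png',im)
T=np.load('top.npy');z=T[...,2]
m=(z>.03)&(z<.06)&(abs(T[...,0]-.74)<.09)&(abs(T[...,1]+.15)<.045)
q=T[m];i=q[:,0].argsort();print('stapler near end',q[i[:5]].round(3))
E
```

```text
t 15.33 F [ 0.25  0.11 -0.05] sd [0.26 0.22 0.48] [0.4415 0.0023 0.1982] yaw 0.062 0.0851
stapler near end [[ 0.683 -0.13   0.033]
 [ 0.683 -0.134  0.05 ]
 [ 0.683 -0.131  0.05 ]
 [ 0.683 -0.129  0.05 ]
 [ 0.684 -0.126  0.049]]
```

View pics/w6.png

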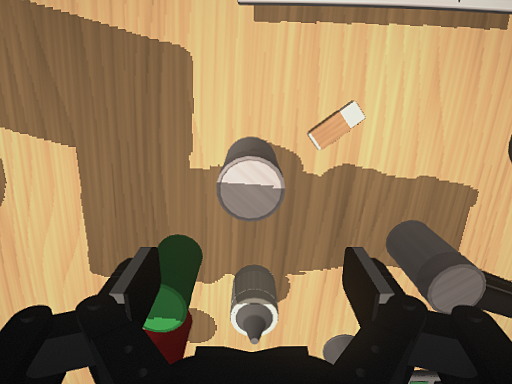

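The grey lidded tin at (250,188) is right under the tool axis. The glue bottle (254,310) and green (165,300) are well off to the side. Force tare is about 0 N, so I go down and grasp.

Request:
step_arm:
  motion:
    - [[0, 0, 0.2], 0]
    - [[0, 0, 0.2], 0]
    - [[0, 0, 0.2], 0]
    - [[0, 0, 0.2], 0]
    - [[0, 0, 0.15], 0]
    - [[0, 0, 0.06], 0]
    - [[0, 0, 0], 0]

```text
time: 15.97
eef_pos: [0.44, 0.0021, 0.0452]
tcp_rot: [-3.141, 0.004, 0.062]
wrist_force: [-1.0, 0.5, 0.7]
finger_gap: 0.0852
```

Request:
step_arm:
  motion:
    - [[0, 0, 0], 0]
    - [[0, 0, 0], 0]
    - [[0, 0, 0], 0]
    - [[0, 0, 0], 0]
    - [[0, 0, 0], 0]
    - [[0, 0, 0], 0]
  hand: 0
  force: 50

```text
time: 16.47
eef_pos: [0.4426, 0.0022, 0.0484]
tcp_rot: [3.142, -0.003, 0.062]
wrist_force: [-0.6, 0.5, 6.1]
finger_gap: 0.0553
```

Request:
step_arm:
  motion:
    - [[0, 0, -0.04], 0]
    - [[0, 0, -0.08], 0]
    - [[0, 0, -0.08], 0]
    - [[0, 0, -0.04], 0]
    - [[0, 0, 0], 0]
    - [[0, 0, 0], 0]
    - [[0, 0, 0], 0]

```text
time: 17.05
eef_pos: [0.4412, 0.0022, 0.0826]
tcp_rot: [-3.141, 0.0, 0.062]
wrist_force: [0.6, -0.6, -0.8]
finger_gap: 0.0551
```

```bash
python3 -c "
from h import *
heft(10)"
```

```text
t 17.55 F [-0.09  0.07 -1.03] sd [0.38 0.35 0.43] [0.4414 0.0022 0.0827] yaw 0.062 0.0554
```

Tin C weighs about 1.0 N, so it is light. I set it back down.

Request:
step_arm:
  motion:
    - [[0, 0, 0.08], 0]
    - [[0, 0, 0.08], 0]
    - [[0, 0, 0.04], 0]
    - [[0, 0, 0.02], 0]
    - [[0, 0, 0.01], 0]
    - [[0, 0, 0.005], 0]
    - [[0, 0, 0], 0]
    - [[0, 0, 0], 0]

```text
time: 18.22
eef_pos: [0.4409, 0.0022, 0.0484]
tcp_rot: [-3.141, 0.001, 0.062]
wrist_force: [-5.5, 0.9, 9.8]
finger_gap: 0.0552
```

Request:
step_arm:
  motion:
    - [[0, 0, 0], 0]
    - [[0, 0, 0], 0]
    - [[0, 0, 0], 0]
    - [[0, 0, 0], 0]
    - [[0, 0, -0.1], 0]
    - [[0, 0, -0.25], 0]
    - [[0, 0, -0.25], 0]
    - [[0, 0, -0.25], 0]
    - [[0, 0, -0.2], 0]
    - [[0, 0, 0], 0]
  hand: 1

```text
time: 19.05
eef_pos: [0.4442, 0.0022, 0.2107]
tcp_rot: [3.141, -0.009, 0.062]
wrist_force: [1.2, -0.3, 0.3]
finger_gap: 0.0854
```

Request:
step_arm:
  motion:
    - [[0.18, 0.095, 0], 0]
    - [[0.18, 0.095, 0], 0]
    - [[0.18, 0.095, 0], 0]
    - [[0.18, 0.095, 0], 0]
    - [[0.18, 0.095, 0], 0]
    - [[0.18, 0.095, 0], 0]
    - [[0.18, 0.095, 0], 0]
    - [[0, 0, 0], -0.157]
    - [[0, 0, 0], -0.157]
    - [[0, 0, 0], -0.157]
    - [[0, 0, 0], -0.157]
    - [[0, 0, 0], -0.157]
    - [[0, 0, 0], -0.157]
    - [[0, 0, 0], 0]

```text
time: 20.22
eef_pos: [0.6362, -0.0856, 0.2044]
tcp_rot: [-3.141, 0.0, 0.808]
wrist_force: [0.4, -0.9, 0.0]
finger_gap: 0.0854
```

```bash
python3 - <<'E'
from h import *
heft(4)
im,d,P=cloud('top');cv2.imwrite('pics/t2.png',im)
im,d,P=cloud('wrist');z=P[...,2]
from scipy.spatial.transform import Rotation as Ro
m=(abs(z-.1)<.006)&(np.hypot(P[...,0]-.637,P[...,1]+.086)<.05)
print('tinA top',P[m].mean(0),m.sum(),cv2.minEnclosingCircle(P[m][:,:2].astype(np.float32)))
E
```

```text
t 20.42 F [-0.21  0.2  -0.08] sd [0.32 0.18 0.36] [ 0.6362 -0.0856  0.2048] yaw 0.798 0.0853
tinA top [ 0.63585151 -0.08352533  0.09852053] 3445 ((0.6366071105003357, -0.0843999832868576), 0.027909085154533386)
```

Centred within 2 mm. I descend from 0.205 to 0.047 and grasp.

Request:
step_arm:
  motion:
    - [[0, 0, 0.2], 0]
    - [[0, 0, 0.2], 0]
    - [[0, 0, 0.2], 0]
    - [[0, 0, 0.2], 0]
    - [[0, 0, 0.18], 0]
    - [[0, 0, 0.07], 0]
    - [[0, 0, 0], 0]

```text
time: 21.1
eef_pos: [0.6344, -0.0854, 0.0449]
tcp_rot: [-3.138, 0.003, 0.801]
wrist_force: [-0.5, -0.3, 0.8]
finger_gap: 0.0856
```

Request:
step_arm:
  motion:
    - [[0, 0, 0], 0]
    - [[0, 0, 0], 0]
    - [[0, 0, 0], 0]
    - [[0, 0, 0], 0]
    - [[0, 0, 0], 0]
    - [[0, 0, 0], 0]
  hand: 0

```text
time: 21.6
eef_pos: [0.6377, -0.0858, 0.0498]
tcp_rot: [3.139, -0.002, 0.802]
wrist_force: [0.8, 1.6, 7.6]
finger_gap: 0.055
```

Request:
step_arm:
  motion:
    - [[0, 0, -0.04], 0]
    - [[0, 0, -0.08], 0]
    - [[0, 0, -0.08], 0]
    - [[0, 0, -0.04], 0]
    - [[0, 0, 0], 0]
    - [[0, 0, 0], 0]
    - [[0, 0, 0], 0]

```text
time: 22.18
eef_pos: [0.6358, -0.0856, 0.0829]
tcp_rot: [-3.141, 0.001, 0.802]
wrist_force: [0.6, -0.4, -3.9]
finger_gap: 0.0551
```

```bash
python3 -c "
from h import *
heft(10)"
```

```text
t 22.68 F [-0.08 -0.18 -4.58] sd [0.66 0.37 0.23] [ 0.6362 -0.0856  0.0834] yaw 0.802 0.055
```

Tin A weighs about 4.5 N, and the stated mass bounds already make it the heaviest. There is time to heft the third as asked, so I set A down and go to B.

Request:
step_arm:
  motion:
    - [[0, 0, 0.08], 0]
    - [[0, 0, 0.08], 0]
    - [[0, 0, 0.035], 0]
    - [[0, 0, 0.015], 0]
    - [[0, 0, 0.01], 0]
    - [[0, 0, 0.005], 0]
    - [[0, 0, 0], 0]
    - [[0, 0, 0], 0]

```text
time: 23.35
eef_pos: [0.6366, -0.0857, 0.0503]
tcp_rot: [3.141, -0.001, 0.802]
wrist_force: [0.7, -0.4, -4.3]
finger_gap: 0.055
```

Request:
step_arm:
  motion:
    - [[0, 0, 0], 0]
    - [[0, 0, 0], 0]
    - [[0, 0, 0], 0]
    - [[0, 0, 0], 0]
    - [[0, 0, -0.1], 0]
    - [[0, 0, -0.25], 0]
    - [[0, 0, -0.25], 0]
    - [[0, 0, -0.25], 0]
    - [[0, 0, -0.2], 0]
    - [[0, 0, 0], 0]
  hand: 1

```text
time: 24.18
eef_pos: [0.6389, -0.086, 0.2146]
tcp_rot: [3.133, -0.006, 0.802]
wrist_force: [-0.1, 0.4, 0.2]
finger_gap: 0.0853
```

```bash
python3 - <<'E'
from h import *
s=state();y=s['tcp_rot'][2];d=np.array([.583,-.256])-s['eef_pos'][:2]
print(s['eef_pos'],y,'tool shift units',(np.array([[np.cos(y),np.sin(y)],[np.sin(y),-np.cos(y)]])@d/.15).round(3))
E
```

```text
[ 0.63890598 -0.08599988  0.21461433] 0.8020781569101678 tool shift units [-1.074  0.52 ]
```

Request:
step_arm:
  motion:
    - [[-0.179, 0.087, 0], 0]
    - [[-0.179, 0.087, 0], 0]
    - [[-0.179, 0.087, 0], 0]
    - [[-0.179, 0.087, 0], 0]
    - [[-0.179, 0.087, 0], 0]
    - [[-0.179, 0.087, 0], 0]
    - [[0, 0, 0], 0]
    - [[0, 0, 0], 0]

```text
time: 24.85
eef_pos: [0.58, -0.2574, 0.2072]
tcp_rot: [3.142, -0.0, 0.799]
wrist_force: [-0.3, 1.1, 0.2]
finger_gap: 0.0854
```

```bash
python3 - <<'E'
from h import *
heft(4)
im,d,P=cloud('wrist');z=P[...,2]
for x,y in((.583,-.256),(.637,-.086)):
  m=(abs(z-.1)<.006)&(np.hypot(P[...,0]-x,P[...,1]-y)<.05)
  if m.sum()>50: print('top',P[m].mean(0),m.sum(),cv2.minEnclosingCircle(P[m][:,:2].astype(np.float32)))
E
```

```text
t 25.05 F [ 0.21  0.37 -0.48] sd [0.66 0.9  0.11] [ 0.5809 -0.2549  0.2072] yaw 0.803 0.0854
top [ 0.58234922 -0.25367707  0.09848812] 3366 ((0.5832498669624329, -0.2545679807662964), 0.027987316250801086)
top [ 0.63417388 -0.08548195  0.09840567] 4109 ((0.6352124214172363, -0.08448336273431778), 0.028559992089867592)
```

Request:
step_arm:
  motion:
    - [[0.01, 0, 0.2], 0]
    - [[0, 0, 0.2], 0]
    - [[0, 0, 0.2], 0]
    - [[0, 0, 0.2], 0]
    - [[0, 0, 0.2], 0]
    - [[0, 0, 0.07], 0]
    - [[0, 0, 0], 0]

```text
time: 25.68
eef_pos: [0.5801, -0.2532, 0.0441]
tcp_rot: [-3.137, 0.002, 0.803]
wrist_force: [-0.1, -0.3, -0.2]
finger_gap: 0.0852
```

Request:
step_arm:
  motion:
    - [[0, 0, 0], 0]
    - [[0, 0, 0], 0]
    - [[0, 0, 0], 0]
    - [[0, 0, 0], 0]
    - [[0, 0, 0], 0]
    - [[0, 0, 0], 0]
  hand: 0

```text
time: 26.18
eef_pos: [0.5831, -0.2552, 0.0491]
tcp_rot: [3.138, -0.002, 0.802]
wrist_force: [1.5, 2.1, 5.4]
finger_gap: 0.0553
```

Request:
step_arm:
  motion:
    - [[0, 0, -0.04], 0]
    - [[0, 0, -0.08], 0]
    - [[0, 0, -0.08], 0]
    - [[0, 0, -0.04], 0]
    - [[0, 0, 0], 0]
    - [[0, 0, 0], 0]
    - [[0, 0, 0], 0]

```text
time: 26.77
eef_pos: [0.5812, -0.2547, 0.0823]
tcp_rot: [-3.141, 0.0, 0.802]
wrist_force: [-1.0, -0.3, -2.7]
finger_gap: 0.0553
```

```bash
python3 -c "
from h import *
heft(10)"
```

```text
t 27.27 F [ 0.1  -0.19 -1.72] sd [0.48 0.52 0.27] [ 0.5816 -0.2548  0.0827] yaw 0.802 0.0551
```

Tin B is about 1.7 N, so A at 4.5 N is the heaviest. I put B back and return to A.

Request:
step_arm:
  motion:
    - [[0, 0, 0.08], 0]
    - [[0, 0, 0.08], 0]
    - [[0, 0, 0.035], 0]
    - [[0, 0, 0.015], 0]
    - [[0, 0, 0.01], 0]
    - [[0, 0, 0.005], 0]
    - [[0, 0, 0], 0]
    - [[0, 0, 0], 0]

```text
time: 27.93
eef_pos: [0.5819, -0.2549, 0.0495]
tcp_rot: [3.141, -0.0, 0.802]
wrist_force: [0.6, 0.3, -1.8]
finger_gap: 0.0552
```

Request:
step_arm:
  motion:
    - [[0, 0, 0], 0]
    - [[0, 0, 0], 0]
    - [[0, 0, 0], 0]
    - [[0, 0, 0], 0]
    - [[0, 0, -0.1], 0]
    - [[0, 0, -0.25], 0]
    - [[0, 0, -0.25], 0]
    - [[0, 0, -0.25], 0]
    - [[0, 0, -0.2], 0]
    - [[0, 0, 0], 0]
    - [[0, 0, 0], 0]
  hand: 1

```text
time: 28.85
eef_pos: [0.5826, -0.2552, 0.2087]
tcp_rot: [3.138, -0.002, 0.802]
wrist_force: [0.7, 0.6, -0.8]
finger_gap: 0.0854
```

Request:
step_arm:
  motion:
    - [[0.177, -0.087, 0], 0]
    - [[0.177, -0.087, 0], 0]
    - [[0.177, -0.087, 0], 0]
    - [[0.177, -0.087, 0], 0]
    - [[0.177, -0.087, 0], 0]
    - [[0.177, -0.087, 0], 0]
    - [[0, 0, 0], 0]
    - [[0, 0, 0], 0]
    - [[0, 0, 0], 0]

```text
time: 29.6
eef_pos: [0.6355, -0.0859, 0.2053]
tcp_rot: [-3.14, 0.001, 0.803]
wrist_force: [-0.3, 0.0, -1.1]
finger_gap: 0.0853
```

```bash
python3 - <<'E'
from h import *
heft(3)
im,d,P=cloud('wrist');z=P[...,2]
for x,y in((.583,-.256),(.637,-.086)):
  m=(abs(z-.1)<.006)&(np.hypot(P[...,0]-x,P[...,1]-y)<.05)
  if m.sum()>50: print('top',m.sum(),cv2.minEnclosingCircle(P[m][:,:2].astype(np.float32)))
E
```

```text
t 29.75 F [ 0.17 -0.23 -0.09] sd [0.36 0.26 0.33] [ 0.6356 -0.0869  0.2061] yaw 0.801 0.0855
top 2571 ((0.5814440250396729, -0.2540537714958191), 0.02850618027150631)
top 3428 ((0.6353455781936646, -0.0842675119638443), 0.027911437675356865)
```

Request:
step_arm:
  motion:
    - [[0, 0, 0.2], 0]
    - [[0, 0, 0.2], 0]
    - [[0, 0, 0.2], 0]
    - [[0, 0, 0.2], 0]
    - [[0, 0, 0.19], 0]
    - [[0, 0, 0.07], 0]
    - [[0, 0, 0], 0]

```text
time: 30.38
eef_pos: [0.634, -0.0863, 0.0449]
tcp_rot: [-3.137, 0.003, 0.801]
wrist_force: [-0.9, -0.6, 0.6]
finger_gap: 0.085
```

Request:
step_arm:
  motion:
    - [[0, 0, 0], 0]
    - [[0, 0, 0], 0]
    - [[0, 0, 0], 0]
    - [[0, 0, 0], 0]
    - [[0, 0, 0], 0]
    - [[0, 0, 0], 0]
  hand: 0
  force: 60

```text
time: 30.88
eef_pos: [0.6376, -0.0862, 0.0499]
tcp_rot: [3.138, -0.002, 0.802]
wrist_force: [0.0, -1.4, 6.2]
finger_gap: 0.0552
```

Request:
step_arm:
  motion:
    - [[0, 0, -0.04], 0]
    - [[0, 0, -0.1], 0]
    - [[0, 0, -0.14], 0]
    - [[0, 0, -0.14], 0]
    - [[0, 0, -0.14], 0]
    - [[0, 0, -0.14], 0]
    - [[0, 0, -0.14], 0]
    - [[0, 0, -0.14], 0]
    - [[0, 0, -0.14], 0]
    - [[0, 0, -0.1], 0]
    - [[0, 0, -0.05], 0]
    - [[0, 0, -0.02], 0]
    - [[0, 0, 0], 0]
    - [[0, 0, 0], 0]
    - [[0, 0, 0], 0]
    - [[0, 0, 0], 0]
    - [[0, 0, 0], 0]
    - [[0, 0, 0], 0]

```text
time: 32.38
eef_pos: [0.6359, -0.0858, 0.2405]
tcp_rot: [-3.141, 0.0, 0.802]
wrist_force: [-0.7, 0.8, -3.6]
finger_gap: 0.0547
```

```bash
python3 - <<'E'
from h import *
heft(5)
im,d,P=cloud('top');cv2.imwrite('pics/t3.png',cv2.resize(im,(800,600)));z=P[...,2]
for x,y in((.583,-.256),(.442,0)):
  m=(abs(z-.1)<.006)&(np.hypot(P[...,0]-x,P[...,1]-y)<.06)
  print('top',m.sum(),P[m].mean(0) if m.sum() else '')
m=(im[...,2]>1.6*im[...,1])&(im[...,2]>40)&(z>.05)&(z<.085)&(P[...,1]>.15)
print(cv2.minAreaRect((P[m][:,:2]*1000).astype(np.float32)))
im,d,P=cloud('scene');cv2.imwrite('pics/s3.png',im)
E
```

```text
t 32.63 F [-0.03  0.02 -4.56] sd [0.48 0.57 0.68] [ 0.6361 -0.0859  0.241 ] yaw 0.802 0.0548
top 166 [ 0.58162398 -0.26709797  0.09879305]
top 0 
((568.8336181640625, 300.4622802734375), (144.10809326171875, 103.40020751953125), 2.966006278991699)
```

View pics/s3.png

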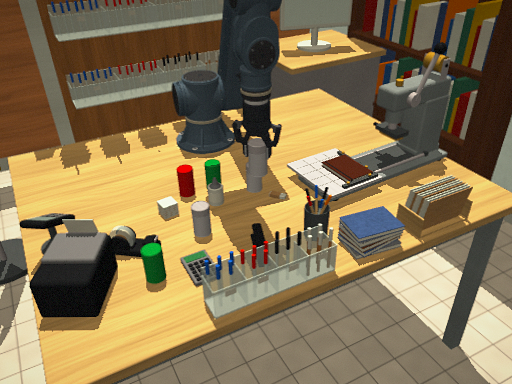

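View pics/t3.png

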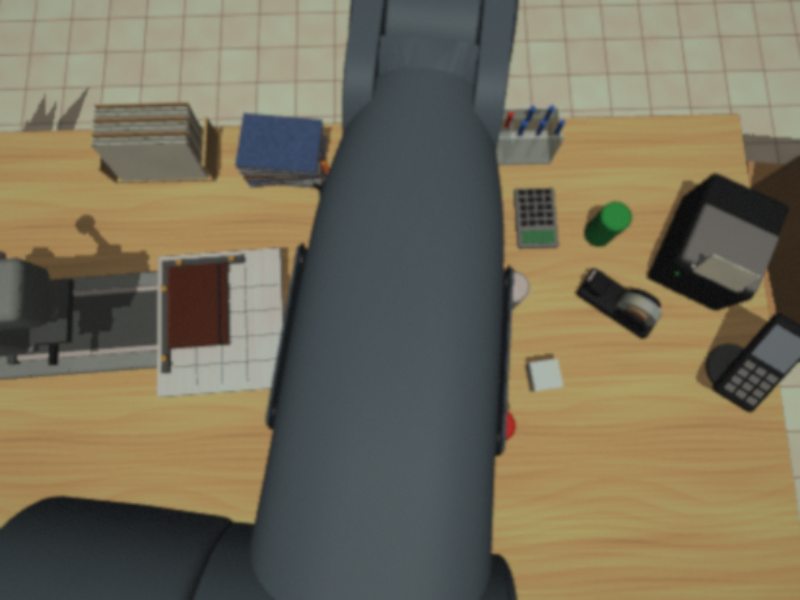

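The scene view shows the heavy tin held upright at (257,155), tin C standing behind it at (254,183), tin B standing at (202,220) and the bystanders in place. In the top view the notebook sits in the corner at (198,305). I hand the job in.

```bash
python3 -c "
from h import *
print(finish_job());print(state()['finger_gap'],state()['wrist_force'])"
```

```text
the job is handed in; nothing more can be done
None
the job is handed in; nothing more can be done
```

The notebook is home against both stops, and the heaviest tin is held still and upright. `finish_job()` was called at about 33 s and gave no verdict.

- **Notebook:** I pushed it against the side stop, then the far stop, then gave the side stop one more light push. Contact force rose at each stop. The second side push met resistance at the same place as the first (within about 0.3 mm). The camera put it about 0.2 degrees off square, with no gap visible at the bars. My camera-fitted stop corner disagreed with it by about 3 mm across the side stop. I put that down to the corner fit, because contact and vision agreed on the notebook's edge.
- **Tins:** They weighed about 1.0 N (near the robot), 4.5 N (by the stapler) and 1.7 N (to the right). The 4.5 N tin is the heaviest. I set each one back where it stood, then picked up the heaviest again.
- **Final checks:** The held tin read 4.6 N with its underside about 19 cm up, and it looked upright. Both lighter tins were standing. The right one measured within about 2 mm of its start before the last lift. The arm hid the near one from the top camera, so I only saw it standing in the scene view and did not re-measure it.
- **Bystanders:** The ones in view looked untouched. I did not measure them.

I viewed 10 pictures.

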